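Shut off the grinder's air at the bench air box

TASK

The air grinder needs a new disc, so shut off its air: push the steel cover of the bench air box along its guides, off the valves and right over to the stop at the other end, sliding it and never lifting it. Then push the handle of the valve with the round tag clockwise until it is fully shut, square across its pipe. Leave the other two valves, and everything else on the bench, as they are.

Things in the scene. Friction and masses are not known exactly. Their poses are not given: they have to be found in the camera images.
- airbox: bench air box of grey sheet steel, fixed to the bench, 160 (x) by 518 (y) by 84 mm. Origin: centre of its underside, on the bench. x points away from the robot (couplings, gauge and knob stick out up to 36 mm from the front face, x = -80); y runs along its length. Long side walls, 80 mm high, guide the cover (2 mm play each side); an end stop 84 mm high at each end (y = -255, +255).
- well (a point): centre of the open valve well, at the height of its rim, 74 mm above the bench. The well reaches 121 mm either way along the box's y and 62 mm along x. Three like ball valves stand in it in a row along y, 66 mm apart, in any order, the middle one 4 mm on the -y side of this point; pipes along x, lever axes at x = +6 of the box. A manifold bar (top 45 mm above the bench) lies from x = 32 to 60.
- deck_end (a point): middle of the deck's end at the stop on the box's -y side, 74 mm above the bench. The deck is flat, level with the well's rim, 260 mm long, and closed: the cover slides over it.
- cover_mid (a point): centre of the cover's sheet, 76 mm above the bench. Loose steel sheet, 148 (x) by 250 (y) by 4 mm, 0.4 to 0.8 kg, axes as the box's. It starts over the well, centre at y = 115 to 129 of the box, hiding the valves; it slides towards -y, over the deck, to the end stop (centre then at y = -130). Pushing it takes about 2 to 8 N.
- cover: the same cover; origin at the centre of its underside
- flange (a point): finger flange: the cover's edge on the box's -y side is folded up over its whole 148 mm width, 4 mm thick, to 100 mm above the bench. The point is the middle of its face towards +y, 89 mm above the bench; the sheet's top in front of that face is 78 mm above the bench.
- lever_tagged (a joint): angle of the tagged valve's handle: 0 = open, handle along its pipe, pointing to the box's front (-x); it turns clockwise seen from above to pi/2 = shut, at a stop, square across the pipe, pointing to the box's +y. Starts at 0 to 0.35 rad; stiff (0.3 N m, i.e. 8 N at the tag); stays where it is left.
- handle_tagged (a point): point in the tagged handle 36 mm from its axis, under the tag, 59 mm above the bench. Handle: straight black lever 14 mm wide, 54 to 64 mm above the bench, end 48 mm from the axis. It alone carries a tag: a plain round metal disc, 22 mm across, 3 mm thick, flat on top (64 to 67 mm above the bench). Beside the pipes (top 43 mm) there is free space down to the box's floor.
- axis_tagged (a point): point on the vertical turning axis of the tagged valve's handle, 59 mm above the bench.
- handle_plain1 (a point): like handle_tagged, on one of the two valves without a tag (same lever, no disc); starts open, within 0.15 rad.
- handle_plain2 (a point): like handle_tagged, on the other valve without a tag; starts open, within 0.15 rad.
- air_grinder: bystander: pneumatic angle grinder lying on its disc, 210 mm long overall, disc 100 mm across, 60 mm tall; origin under the middle
- spray_can: bystander: standing spray can, 58 mm across, 170 mm tall; origin at the centre of its underside
- oil_bottle: bystander: standing oil bottle, 54 mm across, 130 mm tall; origin at the centre of its underside
- tin: bystander: open steel tin, 64 mm across, 60 mm tall; origin at the centre of its underside
- discs: bystander: stack of grinding discs with a hole, 115 mm across, 12 mm tall; origin at the centre of its underside
- spanner: bystander: flat spanner lying on the bench in front of the box; origin under its middle
- spare_coupling: bystander: spare air coupling standing on end, 28 mm across, 46 mm tall; origin at the centre of its underside

How it is judged:
On the way, in this order (a step that is already met when the one before it is completed fails the run):
1. the cover has been slid off the valves, to within 15 mm of the stop at the far end (y of cover_mid in the frame of airbox below -0.115 m and height (world z) of cover_mid below 0.088 m and angle between cover_mid's own z axis and vertical below 0.05 rad), for 0.2 s.
2. the tagged valve's handle has been pushed shut (at least 1.45 of 1.57 rad) (value of joint lever_tagged above 1.45 rad), for 0.2 s.
At the end, for the whole second after the job is handed in: The cover lies flat on the deck within 15 mm of the end stop, at rest; the tagged valve's handle is at 1.45 rad or more (shut is 1.57) and still; the ends of the two plain handles are within 12 mm and the bystanders within 25 mm of where they started (all of step 1 and value of joint lever_tagged above 1.45 rad and velocity of joint lever_tagged between -0.05 and 0.05 rad/s and linear speed of cover below 0.01 m/s and distance of each of handle_plain1, handle_plain2 from where it was at the start of the episode below 0.012 m and distance of each of air_grinder, spray_can, oil_bottle, tin, discs, spanner, spare_coupling from where it was at the start of the episode below 0.025 m); the robot touches nothing.
It fails at once if the cover is lifted (12 mm) or tilted (0.15 rad) instead of slid (height (world z) of cover_mid above 0.088 m or angle between cover_mid's own z axis and vertical above 0.15 rad).
It fails at once if another valve's handle is turned (12 mm) (distance of any of handle_plain1, handle_plain2 from where it was at the start of the episode above 0.012 m).
It fails at once if a bystander is lifted, pushed or knocked over (25 mm) (distance of any of air_grinder, spray_can, oil_bottle, tin, discs, spanner, spare_coupling from where it was at the start of the episode above 0.025 m).
It also fails if it takes over 53 s, if anything falls off the work surface, if the arm or the gripper's body presses on something with over 40 N, if the wrist force passes 120 N, or if a joint passes its speed limit or range.

ROBOT

A 6-joint arm with a two-finger parallel gripper is mounted at the origin on the work surface. World frame = base frame: x ahead of the robot, y to its left, z up, the work surface at z = 0. Lengths are in m, angles in rad, forces in N, time in s.
With the tool pointing down it reaches from about 0.375 to 0.925 m from the base axis. Payload 5.7 kg.
Tool frame: the origin (TCP) lies between the finger pads; the fingertips stand 19 mm ahead of it and the grasp point (between the pads) is the TCP; z points along the fingers, y is the line along which they close (so a half turn about z gives the same grasp; the last joint's range is limited). The gripper opens to 88 mm and grips with 3 to 60 N. Pads are 20 mm wide; open, the fingers measure 115 mm over their backs; the gripper's body (75 mm by 178 mm) begins 61 mm behind the grasp point.
Start: joints at [-1.303, 0.359, 1.51, -0, 1.272, -0.115], TCP at [0.224, -0.557, 0.242] pointing down, gripper open.
Joint ranges: [-2.97, 2.97], [-1.01, 2.36], [0.21, 2.38], [-0.96, 4.11], [0.2, 2.71], [-2.98, 2.98]. Speed limits (rad/s): [2.39, 2.39, 3.14, 3.14, 3.14, 3.14].

INTERFACE

Orientations are given as a unit quaternion [w, x, y, z].
In Python, from rig import observe, snapshot, camera_info, close_job gives the robot as it stands.
- The arm moves only by the shell command python3 -m creep 'ROWS' [OPENING] [FORCE]. ROWS is text: rows parted by semicolons, each of 6 numbers parted by spaces: the shift along the world's x, y, z normalised to -1 to 1, where 1 is 30 mm, then the turn, a rotation vector about the world's x, y, z normalised to -1 to 1, where 1 is 0.12 rad. In form: tx ty tz wx wy wz; .... A call has exactly 5 rows; each row shifts and turns the commanded pose from where the row before left it; what a row does not reach is not made up. A row lasts 1/12 s, in which the tool goes at most 41.7 mm and 7.16 degrees, less where a joint would pass 70% of its speed; a pose out of reach is approached as far as the arm can. A call with a number of a shift or a turn outside -1 to 1 is refused whole. A call with a gripper value outside its range is refused whole. OPENING is the gripper command: -1 is shut, 1 is fully open, values between are in proportion, set as the call begins (- or left out, the last holds). The fingers move at their own pace and stop on an object; FORCE is the grip in N (left out, the last holds). Time passes only in rows, so rows that do not move let the fingers close, or fill a call up. It gives the time, the measured TCP pose, the force, the opening and the grip force at its end, in the units of the state.
- observe(): the state, without advancing time (a new reading comes with each control period).
- snapshot(name): name is "scene" or "top" or "wrist"; returns the picture (400x640x3 uint8, red, green, blue); there is no depth.
- camera_info(name): a dict with "vfov" (degrees; the focal length in pixels is half the picture's height over the tangent of half this angle, whatever the lens; pixels are square), "cx", "cy" (the principal point, pixels), "origin" and "rotation" of the camera in the world. Camera axes: x right, y down, z forward; pixel columns grow to the right and rows downward; lengths in m; the calibration is good to about 2 mm. The wrist camera is an equidistant fisheye: a pixel r from the principal point sees the ray r / f radians off the axis. A picture is of the moment at which its call begins: read the wrist's pose just before it. camera_info takes no time and is no camera call; for the wrist camera it gives the pose at the moment of the call.
- close_job(): hands the job in; it is judged then, once.
The state is a dict: "time_s": time; "q": joint angles; "qd": joint speeds; "tau": joint torques, N m; "ee_pos": TCP position; "eef_rot": TCP orientation; "wrist_force": force on the tool from outside, world axes, zero at the start; "torque": the same for the moment, N m; "gripper_width": opening from 0.0 (shut) to 1.0 (fully open); "grasp_force": force on a finger pad.
Only numpy, scipy, OpenCV 4.12 (cv2) and the standard library are available. Lean on these libraries where they do the work, as an engineer would, in place of code of your own. Each camera call takes 0.05 s, during which the arm holds its last target. There are 200 camera calls.

## Working session

There is one attempt and no reset: what is moved stays moved. The work goes in short steps, Python scripts to look and compute and a shell command to move; the robot and the scene stay as the last step left them, time stands still between calls to the robot, and variables do not carry over. Pictures are saved under pics/ and viewed, at most 10 in all, crops included, and the job is handed in when it is done.

```bash
ls; mkdir -p pics; cat > h.py <<'E'
import numpy as np, cv2
from rig import observe, snapshot, camera_info
def save(n,f):
    ci=camera_info(n); im=snapshot(n); cv2.imwrite('pics/'+f,im[:,:,::-1]); return ci,im
def ray(ci,u,v,fish=False):
    f=200/np.tan(np.radians(ci['vfov'])/2); d=np.array([u-ci['cx'],v-ci['cy']])
    if fish:
        r=np.hypot(*d); a=r/f; c=np.array([*(d/max(r,1e-9)*np.sin(a)),np.cos(a)])
    else: c=np.array([*(d/f),1])
    return np.array(ci['origin']),np.array(ci['rotation'])@c
def onz(ci,u,v,z,fish=False):
    o,d=ray(ci,u,v,fish); return o+d*(z-o[2])/d[2]
E
python3 - <<'E'
from h import *
import pickle
d={n:save(n,n+'0.png') for n in('top','scene')}
pickle.dump({n:d[n][0] for n in d},open('ci.pkl','wb'))
for n in d: print(n,d[n][0])
print(observe())
E
```

```text
pics
top {'vfov': 46.67662470602206, 'cx': 309.27215836429923, 'cy': 199.2465445811684, 'origin': array([0.51617191, 0.10728912, 1.15647364]), 'rotation': array([ 0.02154491, -0.70058041,  0.71324475, -0.00219769])}
scene {'vfov': 43.22316662250451, 'cx': 317.9996466350946, 'cy': 198.30950113938488, 'origin': array([ 0.97535109, -0.56869321,  1.33315015]), 'rotation': array([-0.2651981 ,  0.93168244,  0.23672066, -0.0748407 ])}
{'time_s': 0.1, 'q': array([-1.30311688e+00,  3.59439616e-01,  1.51129159e+00,  1.69173249e-05,
        1.27251144e+00, -1.15069726e-01]), 'qd': array([ 0.00092119, -0.0001316 , -0.00241809, -0.00068098,  0.00018359,
       -0.00075993]), 'tau': array([ 1.86988705e-04, -5.16356349e+01, -2.71407259e+01,  6.77321549e-02,
        2.76020332e-02, -2.36704591e-05]), 'ee_pos': array([ 0.22394456, -0.5560175 ,  0.24090209]), 'eef_rot': array([-8.23215547e-04,  9.81743845e-01,  1.90206052e-01, -5.48308639e-05]), 'wrist_force': array([ 0.36952841,  0.01803719, -0.0674575 ]), 'torque': array([ 0.02862599, -0.00307045, -0.03204813]), 'grasp_force': 0.0, 'gripper_width': 0.9975039896649762}
```

View pics/top0.png

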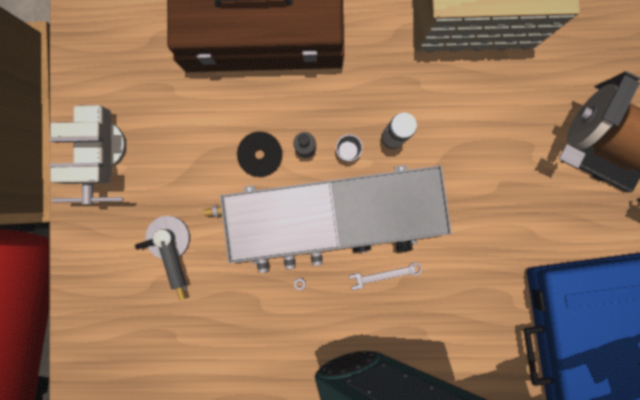

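View pics/scene0.png

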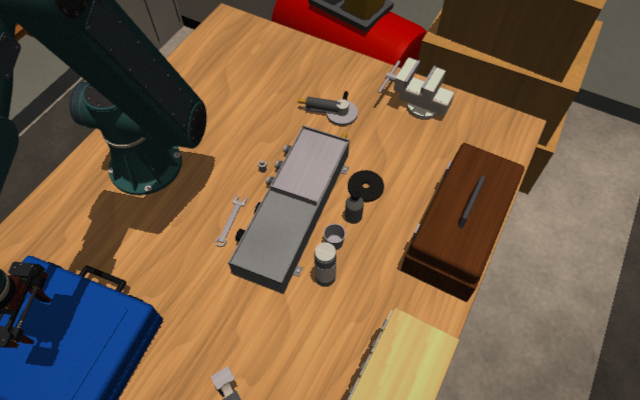

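The top view shows the box with corners near (222,195), (441,167), (450,236) and (230,263). The pale cover is on its left (+y) half, with the flange at u≈333. The rotations are quaternions.

```bash
sed -i "s/np.array(ci\['rotation'\])@c/Rot.from_quat(np.array(ci['rotation'])[[1,2,3,0]]).apply(c)/; 1a from scipy.spatial.transform import Rotation as Rot" h.py
python3 - <<'E'
from h import *
import pickle
ci=pickle.load(open('ci.pkl','rb'))
im=cv2.imread('pics/top0.png'); hsv=cv2.cvtColor(im,cv2.COLOR_BGR2HSV)
m=((hsv[...,1]<45)&(hsv[...,2]>90)).astype(np.uint8); m[:,:200]=0;m[:,470:]=0;m[:150]=0;m[280:]=0
m=cv2.morphologyEx(m,cv2.MORPH_OPEN,np.ones((15,15)))
c=max(cv2.findContours(m,0,2)[0],key=cv2.contourArea); b=cv2.boxPoints(cv2.minAreaRect(c)); print(b)
P=np.array([onz(ci['top'],*p,.082) for p in b]); print(P.round(4))
print([round(np.linalg.norm(P[i]-P[i-1]),4) for i in range(4)],P.mean(0))
e=[P[i]-P[i-1] for i in range(4)]; e=max(e,key=np.linalg.norm); e=e*np.sign(e[1]); print('yaw',np.arctan2(-e[0],e[1]))
Y=e/np.linalg.norm(e); X=np.array([Y[1],-Y[0],0]); C=P.mean(0)
for u,v in((331,185),(336,248)): 
  q=onz(ci['top'],u,v,.1)-C; print('flange',q@X,q@Y)
s=ci['scene']
for u,v in((310,128),(350,137),(231,268),(284,290)): # scene corners
  q=onz(s,u,v,.084)-C; print('scene corner',q@X,q@Y)
E
```

```text
[[219.29895 194.43526]
 [440.4455  163.67973]
 [450.27692 234.37206]
 [229.13037 265.12756]]
[[ 0.5676  0.3462  0.082 ]
 [ 0.6291 -0.1679  0.082 ]
 [ 0.4659 -0.1859  0.082 ]
 [ 0.403   0.325   0.082 ]]
[np.float64(0.1659), np.float64(0.5177), np.float64(0.1641), np.float64(0.5148)] [0.51642399 0.07937041 0.082     ]
yaw 0.11900567080993464
flange 0.06738219448897048 -0.0016168481824864844
flange -0.07603480700058875 0.00685730526771615
scene corner -0.05131221521881414 0.2556510874673419
scene corner 0.08025561922336244 0.2675141400379748
scene corner -0.06411708208579904 -0.2716199026492596
scene corner 0.09422593363430765 -0.27638042500253873
```

The box frame agrees with the given sizes. I'm moving above the flange with the fingers shut and the tool yaw matched to the box.

```bash
python3 -m creep '0 0 0.8 0 0 0;0 0 0.8 0 0 0;0.2 0.2 0.4 0 0 0;0.38 0.9 0 0 -0.09 0;0.38 0.9 0 0 0 -0.1' -1 20 | tail -3
```

```text
wrist_force: [0.3, -0.5, 0.4]
gripper_width: 0.662
grasp_force: 0.0
```

I put the −0.09 turn of one row in the wrong column (wy instead of wz), so I'm undoing it in the next row.

```bash
python3 -m creep '0.35 0.82 0 0 0.09 -0.08;0.35 0.82 0 0 0 -0.08;0.35 0.82 0 0 0 -0.08;0.35 0.82 0 0 0 -0.08;0.35 0.82 0 0 0 -0.08' | head -5
python3 -m creep '0.35 0.82 0 0 0 -0.08;0.35 0.82 0 0 0 -0.08;0.35 0.82 0 0 0 -0.08;0.35 0.82 0 0 0 -0.08;0.35 0.82 0 0 0 -0.08' >/dev/null
python3 -m creep '0.35 0.82 0 0 0 -0.08;0.35 0.82 0 0 0 -0.08;0.35 0.82 0 0 0 -0.08;0.35 0.82 0 0 0 -0.08;0.35 0.82 0 0 0 -0.08' |head -5
python3 -m creep '0.35 0.82 0 0 0 -0.09;0.35 0.82 0 0 0 -0.09;0.35 0.82 0 0 0 -0.09;0.35 0.82 0 0 0 -0.09;0.35 0.82 0 0 0 -0.09' >/dev/null
python3 -m creep '0.35 0.82 0 0 0 -0.09;0.35 0.82 0 0 0 -0.09;0.35 0.82 0 0 0 -0.09;0.35 0.82 0 0 0 -0.09;0.35 0.82 0 0 0 -0.09' 
python3 - <<'E'
from h import *
import pickle
ci,im=save('wrist','w1.png'); pickle.dump(ci,open('w1.pkl','wb')); print(ci,observe()['ee_pos'],observe()['eef_rot'])
E
```

```text
time_s: 0.93
ee_pos: [0.3058, -0.3715, 0.3012]
eef_rot: [-0.0, 0.987, 0.16, -0.0]
wrist_force: [0.3, 0.3, 0.6]
gripper_width: 0.279
time_s: 1.77
ee_pos: [0.4104, -0.1256, 0.3013]
eef_rot: [-0.0, 0.994, 0.113, -0.0]
wrist_force: [0.7, 0.1, -0.4]
gripper_width: 0.004
time_s: 2.6
ee_pos: [0.5151, 0.1203, 0.3012]
eef_rot: [-0.0, 0.998, 0.059, -0.0]
wrist_force: [-0.3, -1.0, 0.1]
gripper_width: 0.006
grasp_force: 0.0
{'vfov': 65.70646984690485, 'cx': 309.0182670428785, 'cy': 196.3604193868723, 'origin': array([0.5936387 , 0.13031143, 0.44481479]), 'rotation': array([ 0.10934367,  0.73975653, -0.65686406, -0.09661182])} [0.5170921  0.12403871 0.30127508] [-1.76938815e-03  9.98229917e-01  5.94414727e-02  7.83637104e-04]
```

View pics/w1.png

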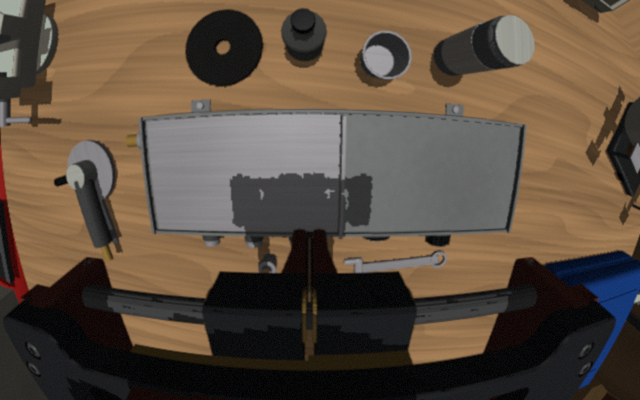

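The wrist view shows the box corners at (141,117), (525,125), (510,232) and (156,232). The flange runs from (341,113) to (343,232), and the fingers are on its +y side.

```bash
cat > box.py <<'E'
from h import *
import pickle
ci=pickle.load(open('w1.pkl','rb'))
P=np.array([onz(ci,u,v,.084,True) for u,v in((141,117),(525,125),(510,232),(156,232))])
C=P.mean(0); e=P[0]-P[1]+P[3]-P[2]; Y=e/np.linalg.norm(e); X=np.array([Y[1],-Y[0],0])
E
python3 - <<'E'
from box import *
print(P.round(4),[round(np.linalg.norm(P[i]-P[i-1]),4) for i in range(4)],C,'yaw',np.arctan2(-Y[0],Y[1]))
for u,v in((340,116),(341,170),(342,230)):
  q=onz(ci,u,v,.1,True)-C; print('flange',q@X,q@Y)
o=observe(); t=o['ee_pos']; q=t-C; print('tcp',q@X,q@Y, t)
r=Rot.from_quat(o['eef_rot'][[1,2,3,0]]); print(r.as_matrix().round(3))
E
```

```text
[[ 0.5652  0.3423  0.084 ]
 [ 0.6229 -0.1664  0.084 ]
 [ 0.4659 -0.1871  0.084 ]
 [ 0.4094  0.3216  0.084 ]] [np.float64(0.1572), np.float64(0.512), np.float64(0.1583), np.float64(0.5118)] [0.5158605  0.07758579 0.084     ] yaw 0.11179031647492335
flange 0.07218850674732166 0.009160057181226559
flange 0.010848206771830075 0.006501351175848165
flange -0.06311335363326409 0.002492996828932711
tcp 0.006406095127136776 0.046025560917403376 [0.5170921  0.12403871 0.30127508]
[[ 0.993  0.119  0.001]
 [ 0.119 -0.993  0.004]
 [ 0.002 -0.003 -1.   ]]
```

```bash
python3 -m creep '-0.2 0 -0.8 0 0 0;0 0 -0.8 0 0 0;0 0 -0.8 0 0 0;0 0 -0.8 0 0 0;0 0 -0.8 0 0 0' >/dev/null
python3 -m creep '0 0 -0.8 0 0 0;0 0 -0.8 0 0 0;0 0 -0.6 0 0 0;0 0 -0.4 0 0 0;0 0 0 0 0 0' 
python3 -m creep '0.02 -0.2 0 0 0 0;0.02 -0.2 0 0 0 0;0.02 -0.2 0 0 0 0;0.02 -0.2 0 0 0 0;0.02 -0.2 0 0 0 0'
python3 -m creep '0.02 -0.2 0 0 0 0;0.02 -0.2 0 0 0 0;0.02 -0.2 0 0 0 0;0.02 -0.2 0 0 0 0;0.02 -0.2 0 0 0 0'
```

```text
time_s: 3.48
ee_pos: [0.5067, 0.1184, 0.1009]
eef_rot: [0.0, 0.998, 0.059, -0.003]
wrist_force: [-0.5, -0.2, -1.2]
gripper_width: 0.002
grasp_force: 0.0
time_s: 3.9
ee_pos: [0.5131, 0.0883, 0.1046]
eef_rot: [-0.001, 0.998, 0.059, 0.001]
wrist_force: [-0.4, 5.6, 3.4]
gripper_width: 0.008
grasp_force: 2.7
time_s: 4.32
ee_pos: [0.5161, 0.0587, 0.1046]
eef_rot: [-0.001, 0.998, 0.059, 0.001]
wrist_force: [-1.4, 6.4, 4.9]
gripper_width: -0.001
grasp_force: 3.1
```

The cover is sliding at about 6 N, so I'm continuing.

```bash
python3 -m creep '0.037 -0.33 0 0 0 0;0.037 -0.33 0 0 0 0;0.037 -0.33 0 0 0 0;0.037 -0.33 0 0 0 0;0.037 -0.33 0 0 0 0' | sed -n '2p;4p'
python3 -m creep '0.037 -0.33 0 0 0 0;0.037 -0.33 0 0 0 0;0.037 -0.33 0 0 0 0;0.037 -0.33 0 0 0 0;0.037 -0.33 0 0 0 0' | sed -n '2p;4p'
python3 -m creep '0.037 -0.33 0 0 0 0;0.037 -0.33 0 0 0 0;0.037 -0.33 0 0 0 0;0.037 -0.33 0 0 0 0;0.037 -0.33 0 0 0 0' | sed -n '2p;4p'
python3 -m creep '0.02 -0.2 0 0 0 0;0.02 -0.2 0 0 0 0;0.02 -0.2 0 0 0 0;0.02 -0.2 0 0 0 0;0.02 -0.2 0 0 0 0' | sed -n '2p;4p'
```

```text
ee_pos: [0.5214, 0.0091, 0.1045]
wrist_force: [-0.6, 6.5, 6.1]
ee_pos: [0.5266, -0.0404, 0.1044]
wrist_force: [-0.1, 5.5, 5.6]
ee_pos: [0.5319, -0.0899, 0.1043]
wrist_force: [0.3, 6.3, 4.9]
ee_pos: [0.5352, -0.1196, 0.1042]
wrist_force: [1.6, 7.0, 5.2]
```

```bash
python3 -m creep '0.02 -0.2 0 0 0 0;0.02 -0.2 0 0 0 0;0.02 -0.2 0 0 0 0;0.02 -0.2 0 0 0 0;0.02 -0.2 0 0 0 0' | sed -n '2p;4p'
python3 -m creep '0.01 -0.06 0 0 0 0;0.01 -0.06 0 0 0 0;0.01 -0.06 0 0 0 0;0.01 -0.06 0 0 0 0;0 0 0 0 0 0' | sed -n '2p;4p'
```

```text
ee_pos: [0.5385, -0.1494, 0.1042]
wrist_force: [1.5, 8.2, 3.5]
ee_pos: [0.5395, -0.1568, 0.1042]
wrist_force: [1.4, 5.2, 4.0]
```

```bash
python3 -m creep '0.004 -0.04 0 0 0 0;0.004 -0.04 0 0 0 0;0.004 -0.04 0 0 0 0;0 -0.04 0 0 0 0;0 0 0 0 0 0' | sed -n '2p;4p'
```

```text
ee_pos: [0.5398, -0.1605, 0.1042]
wrist_force: [1.6, 10.0, 5.0]
```

```bash
python3 -m creep '0 -0.04 0 0 0 0;0 -0.04 0 0 0 0;0 0 0 0 0 0;0 0 0 0 0 0;0 0 0 0 0 0' | sed -n '2p;4p'
```

```text
ee_pos: [0.5398, -0.1608, 0.1042]
wrist_force: [3.8, 17.6, 8.6]
```

The cover is against the stop: 17.6 N and no further motion, at box y −240 against −237.5 expected. I'll back off, rise and look into the well.

```bash
python3 -m creep '0 0.4 0 0 0 0;0 0.1 0.5 0 0 0;0 0 1 0 0 0;0 0 1 0 0 0;0 0 1 0 0 0' | sed -n '2p;4p'
python3 -m creep '0 0 1 0 0 0;-0.1 0.8 0.7 0 0 0;-0.1 0.9 0.5 0 0 0;-0.1 0.9 0 0 0 0;-0.1 0.9 0 0 0 0' >/dev/null
python3 -m creep '-0.1 0.9 0 0 0 0;-0.1 0.9 0 0 0 0;-0.1 0.9 0 0 0 0;-0.1 0.9 0 0 0 0;-0.1 0.9 0 0 0 0' >/dev/null
python3 -m creep '-0.1 0.9 0 0 0 0;-0.1 0.9 0 0 0 0;-0.1 0.7 0 0 0 0;0 0 0 0 0 0;0 0 0 0 0 0'
python3 - <<'E'
from h import *
import pickle
ci,im=save('wrist','w2.png'); pickle.dump(ci,open('w2.pkl','wb')); save('top','top2.png')
cv2.imwrite('pics/w2c.png',cv2.resize(im[60:260,100:500,::-1],None,fx=2,fy=2,interpolation=2))
E
```

```text
ee_pos: [0.5389, -0.1497, 0.2095]
wrist_force: [0.2, -0.4, -0.3]
time_s: 9.32
ee_pos: [0.5034, 0.1657, 0.2746]
eef_rot: [0.001, 0.998, 0.06, 0.0]
wrist_force: [-0.1, 0.0, -0.7]
gripper_width: 0.003
grasp_force: 0.0
```

View pics/w2c.png

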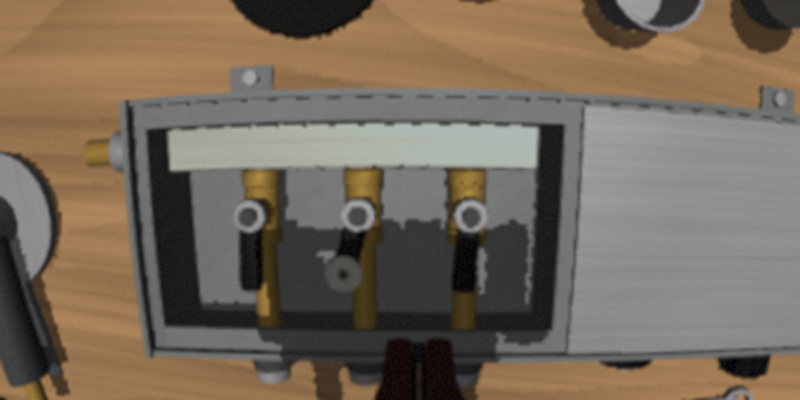

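The tagged valve is the middle one. In the crop the tag is at (343,273) and its hub at (357,215). The plain hubs are at (250,216) and (470,216), with handle ends at (250,288) and (466,290). The cover lies over the deck.

```bash
python3 - <<'E'
from box import *
c2=pickle.load(open('w2.pkl','rb'))
for n,u,v,z in(('tag',343,273,.067),('hub',357,215,.066),('hub+',250,216,.066),('hub-',470,216,.066),('end+',250,288,.064),('end-',466,290,.064),('wellTL',148,128,.074),('wellBR',553,328,.074),('wellTR',565,125,.074),('wellBL',165,325,.074)):
  p=onz(c2,100+u/2,60+v/2,z,True); q=p-C; print(n,p.round(4),'box',(q@X).round(4),(q@Y).round(4))
q=observe()['ee_pos']-C; print('tcp',q@X,q@Y)
E
```

```text
tag [0.4715 0.2069 0.067 ] box -0.0296 0.1334
hub [0.5073 0.202  0.066 ] box 0.0053 0.1246
hub+ [0.4997 0.2658 0.066 ] box 0.0049 0.1888
hub- [0.5145 0.1367 0.066 ] box 0.0053 0.0589
end+ [0.454  0.2642 0.064 ] box -0.0407 0.1923
end- [0.4688 0.1324 0.064 ] box -0.0406 0.0597
wellTL [0.5482 0.331  0.074 ] box 0.0604 0.2482
wellBR [0.4542 0.0771 0.074 ] box -0.0614 0.0064
wellTR [0.5751 0.0914 0.074 ] box 0.0604 0.0071
wellBL [0.4256 0.3177 0.074 ] box -0.0629 0.2487
tcp -0.002409972901019954 0.08777191285752607
```

The geometry fits the given sizes: radius 36 mm, valve spacing 65 mm, hub at x = +5, handle at about 0.25 rad. I'll descend beside the tagged handle at box (−27, 95).

```bash
python3 -m creep '-0.42 0.08 0 0 0 0;-0.42 0.07 -0.5 0 0 0;0 0 -0.8 0 0 0;0 0 -0.8 0 0 0;0 0 -0.8 0 0 0' >/dev/null
python3 -m creep '0 0 -0.8 0 0 0;0 0 -0.8 0 0 0;0 0 -0.5 0 0 0;0 0 0 0 0 0;0 0 0 0 0 0'
python3 - <<'E'
from box import *
q=observe()['ee_pos']-C; print('tcp',q@X,q@Y)
E
```

```text
time_s: 10.25
ee_pos: [0.4774, 0.1691, 0.1243]
eef_rot: [0.0, 0.998, 0.059, -0.001]
wrist_force: [-0.2, 0.7, -0.5]
gripper_width: 0.004
grasp_force: 0.0
tcp -0.028025623887697422 0.09526968212299303
```

```bash
python3 -m creep '0 0 -0.5 0 0 0;0 0 -0.5 0 0 0;0 0 -0.5 0 0 0;0 0 -0.27 0 0 0;0 0 0 0 0 0' |sed -n '2p;4p'
python3 -m creep '-0.03 0.14 0 0 0 0;-0.03 0.14 0 0 0 0;-0.03 0.14 0 0 0 0;0 0 0 0 0 0;0 0 0 0 0 0'
python3 - <<'E'
from box import *
q=observe()['ee_pos']-C; print('tcp',q@X,q@Y)
ci,im=save('wrist','w3.png')
cv2.imwrite('pics/w3c.png',cv2.resize(im[60:260,100:500,::-1],None,fx=2,fy=2,interpolation=2))
E
```

```text
ee_pos: [0.4781, 0.1697, 0.0713]
wrist_force: [-0.2, -0.5, -0.4]
time_s: 11.08
ee_pos: [0.476, 0.1832, 0.0721]
eef_rot: [-0.0, 0.998, 0.06, 0.001]
wrist_force: [-0.0, 0.3, 0.6]
gripper_width: 0.007
grasp_force: 0.0
tcp -0.02785133759255053 0.10939946447534693
```

View pics/w3c.png

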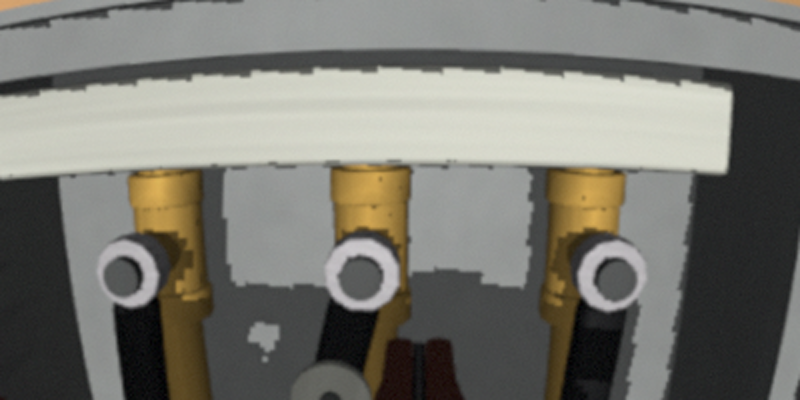

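The view shows the shut fingers at (418,370), just beside the tag at (330,390) on its −y side. The neighbouring handles are clear, so I'm pushing along the arc.

```bash
python3 -m creep '-0.07 0.13 0 0 0 0;-0.07 0.13 0 0 0 0;-0.07 0.13 0 0 0 0;0 0.13 0 0 0 0;0 0.13 0 0 0 0' |sed -n '2p;4p'
python3 -m creep '0 0.13 0 0 0 0;0.06 0.13 0 0 0 0;0.06 0.13 0 0 0 0;0.06 0.13 0 0 0 0;0 0 0 0 0 0' |sed -n '2p;4p'
python3 - <<'E'
from box import *
q=observe()['ee_pos']-C; print('tcp',q@X,q@Y)
E
```

```text
ee_pos: [0.471, 0.2, 0.0718]
wrist_force: [5.5, -14.5, -0.6]
ee_pos: [0.4755, 0.2148, 0.0714]
wrist_force: [3.0, -12.7, 0.3]
tcp -0.024789733416072674 0.1408385161976298
```

```bash
python3 - <<'E'
from box import *
ci,im=save('wrist','w4.png')
cv2.imwrite('pics/w4c.png',cv2.resize(im[100:300,100:500,::-1],None,fx=2,fy=2,interpolation=2))
E
```

```text
(no output)
```

View pics/w4c.png

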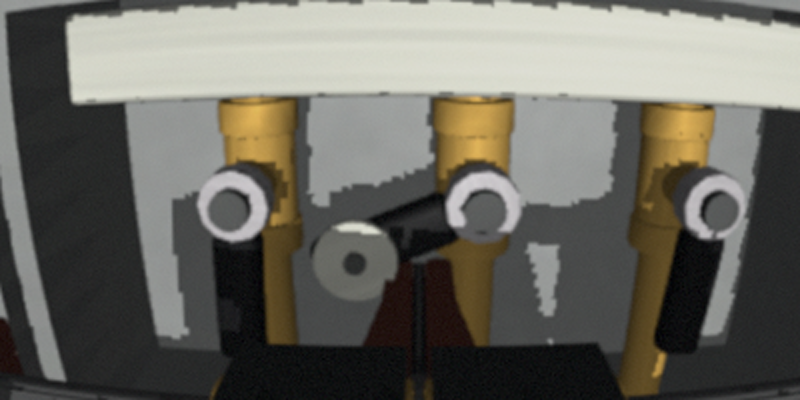

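The handle is now at about 1.15 rad, with the tag at (354,262). The fingers sit on its front side between the hub and the tag. I'm pushing towards +x.

```bash
python3 -m creep '0.11 0.03 0 0 0 0;0.11 0.03 0 0 0 0;0.11 0.02 0 0 0 0;0.11 0 0 0 0 0;0 0 0 0 0 0' |sed -n '2p;4p'
python3 - <<'E'
from box import *
q=observe()['ee_pos']-C; print('tcp',q@X,q@Y)
E
```

```text
ee_pos: [0.4823, 0.2183, 0.07]
wrist_force: [-8.2, -6.0, 0.9]
tcp -0.017627766640463206 0.14355964646899708
```

```bash
python3 -m creep '0.08 0 0 0 0 0;0.08 0 0 0 0 0;0.08 0 0 0 0 0;0 0 0 0 0 0;0 0 0 0 0 0' |sed -n '2p;4p'
python3 -m creep '0.08 0 0 0 0 0;0.08 0 0 0 0 0;0 0 0 0 0 0;0 0 0 0 0 0;0 0 0 0 0 0' |sed -n '2p;4p'
python3 - <<'E'
from box import *
q=observe()['ee_pos']-C; print('tcp',q@X,q@Y)
ci,im=save('wrist','w5.png'); pickle.dump(ci,open('w5.pkl','wb'))
cv2.imwrite('pics/w5c.png',cv2.resize(im[100:300,100:500,::-1],None,fx=2,fy=2,interpolation=2))
E
```

```text
ee_pos: [0.4871, 0.2193, 0.0698]
wrist_force: [-14.3, 2.0, 4.8]
ee_pos: [0.4874, 0.2191, 0.0695]
wrist_force: [-23.2, 2.3, 14.3]
tcp -0.012544643205679796 0.14379663299882692
```

View pics/w5c.png

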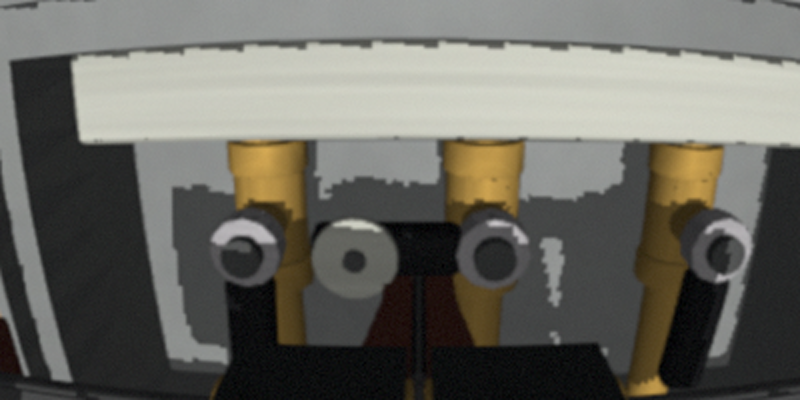

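The handle lies square across its pipe against its stop; the tag at (354,262) is level with the hub at (493,250). I'm backing off and rising clear.

```bash
python3 -m creep '-0.2 0 0 0 0 0;-0.25 -0.05 0 0 0 0;-0.1 -0.05 0 0 0 0;0 0 0.5 0 0 0;0 0 0.8 0 0 0' |sed -n '2p;4p'
python3 -m creep '0 0 1 0 0 0;0 0 1 0 0 0;0 0 1 0 0 0;0 0 1 0 0 0;0 0 1 0 0 0' >/dev/null
python3 -m creep '0 0 0.3 0 0 0;0 0 0 0 0 0;0 0 0 0 0 0;0 0 0 0 0 0;0 0 0 0 0 0' 
python3 - <<'E'
from box import *
ci,im=save('wrist','w6.png'); pickle.dump(ci,open('w6.pkl','wb'))
cv2.imwrite('pics/w6c.png',cv2.resize(im[:300,:,::-1],(800,375),interpolation=2))
E
```

```text
ee_pos: [0.4822, 0.2166, 0.1093]
wrist_force: [0.8, 0.3, 0.5]
time_s: 14.57
ee_pos: [0.4824, 0.2168, 0.2674]
eef_rot: [0.0, 0.998, 0.059, -0.002]
wrist_force: [0.1, 0.2, -0.9]
gripper_width: 0.005
grasp_force: 0.0
```

View pics/w6c.png

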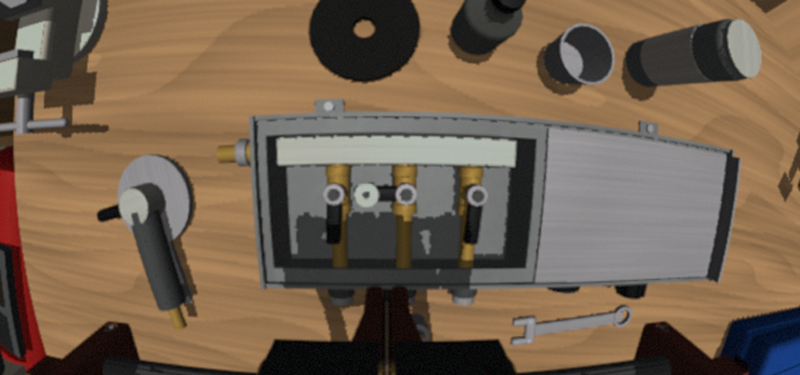

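The tagged handle is square across its pipe, with the tag at (366,196) and the hub at (405,195). The plain handles still point to the front, the cover is at the far stop with its flange at about (728,215), and the bystanders look unmoved. Handing in.

```bash
python3 -c "from rig import close_job; print(close_job())"
```

```text
the job is handed in; nothing more can be done
None
```

The job is handed in: the cover was slid to the far stop, the tagged valve's handle is shut square across its pipe, and the last picture shows the other two valves and the bystanders as they were; the hand-in gave no verdict.

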